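# Load a row of reagent jars into a lane and park the pusher

### The arm

A 7-joint arm with a two-finger parallel gripper is mounted at the origin on a cart in front of the work surface, level with it; the furniture and walls round the work are solid. World frame = base frame: x ahead of the robot, y to its left, z up, the work surface at z = 0. Lengths are in m, angles in rad, forces in N, time in s.
With the tool pointing down it reaches from about 0.4 to 0.85 m from the base axis. Payload 10.4 kg.
Tool frame: the origin (TCP) lies midway between the tips of the shut fingers; the grasp point (between the pads) lies 19 mm behind it (manip.tcp_to_grasp is the distance from the TCP to the grasp point, in m); z points along the fingers, y is the line along which they close (so a half turn about z gives the same grasp; the last joint's range is limited). The gripper opens to 85 mm and grips with 20 to 120 N. Pads are 22 mm wide; open, the fingers measure 114 mm over their backs; the gripper's body (76 mm by 85 mm) begins 54 mm behind the grasp point. The pads swing forward as they close: fully open they stand 13 mm farther back than shut.
Start: joints at [1.254, 0.332, -0.065, 1.46, 0.022, 1.35, -0.088], TCP at [0.181, -0.598, 0.231] pointing down, gripper open.
Joint ranges: [-2.6, 2.6], [-0.5, 2.12], [-1.47, 1.34], [0.16, 2.42], [-1.27, 4.41], [0.06, 2.06], [-2.6, 2.6]. Speed limits (rad/s): [2.22, 2.22, 2.79, 2.79, 3.14, 3.14, 3.14].

### API

Orientations are given as a unit quaternion [x, y, z, w].
In Python, from workcell import manip gives the robot as it stands.
- The arm moves only by the shell command python3 -m jog 'ROWS' [FORCE]. ROWS is a JSON object of lists of equal length, an entry for each row: "offset": the shift along the world's x, y, z in m, a list of three; "yaw": the turn about the world's z in degrees; "jaw": the closure, from 0 (fully open) to 1 (shut). A call has 1 to 20 rows; each row shifts and turns the commanded pose from where the row before left it; what a row does not reach is not made up. A row lasts 1/12 s, in which the tool goes at most 41.7 mm and 7.16 degrees, less where a joint would pass 70% of its speed; a pose out of reach is approached as far as the arm can. A call is refused whole if a number of a shift passes 0.0417 or a number of a turn 7.16, either way. A call with a gripper value outside its range is refused whole. The fingers move at their own pace and stop on an object; FORCE is the grip in N (left out, the last holds). Time passes only in rows, so rows that do not move let the fingers close. It gives the time, the measured TCP pose, the force, the opening and the grip force at its end, in the units of the state.
- manip.get_obs(): the state, without advancing time (a new reading comes with each control period).
- manip.camera(name): name is "side" or "top" or "wrist"; returns a dict with "frame" (480x640x3 uint8, red, green, blue), "camera_matrix" (3x3 intrinsics, pixels), "eye" and "attitude" of the camera in the world; the wrist camera has in their place "hand_eye" (4x4, takes a point from camera to tool coordinates, whose origin is the TCP and whose axes are the flange's). Camera axes: x right, y up, looking along -z (the intrinsics and any distortion apply to the point x, -y, -z); pixel columns grow to the right and rows downward; lengths in m; the calibration is good to about 2 mm. The wrist camera is an equidistant fisheye: a pixel r from the principal point sees the ray r / f radians off the axis. A picture is of the moment at which its call begins: read the wrist's pose just before it. There is no depth.
- manip.hand_in(): hands the job in; it is judged then, once.
Trained networks look in a picture, given as the dict that the camera call returned (one of the last four; its "shot" number tells which), for a name from the list of things; names that differ only in an ending like _2 or _b are one class to them, and where a whole thing is asked for, a point or a joint stands for the part that bears it (a point fixed in the world has none). Each returns a list of dicts, best first, with "score" (0 to 1); they miss things now and then, are a little off and sometimes report something else, mostly with a low value. They report only what shows in the picture. A call takes as long as a camera call.
- manip.masks_of(picture, name): "region" (480x640 bool, what is visible of it).
- manip.tip_of(picture, name): "at" ([x, y, z] in m, in world coordinates, good to about 4 mm: a listed point, or the origin of a listed thing).
The state is a dict: "clock": time; "joint_pos": joint angles; "joint_velocities": joint speeds; "tau": joint torques, N m; "position": TCP position; "ee_rot": TCP orientation; "ft_force": force on the tool from outside, world axes, zero at the start; "torque": the same for the moment, N m; "grip_width": opening from 0.0 (shut) to 1.0 (fully open); "grasp_force": force on a finger pad.
Only numpy, scipy, OpenCV 4.12 (cv2) and the standard library are available. Lean on these libraries where they do the work, as an engineer would, in place of code of your own. Each camera call takes 0.05 s, during which the arm holds its last target. There are 200 camera calls.

### The job

Stand all the loose black-lidded amber jars that are there one behind another in a straight row on the open deck of the loading lane, outside its roofed bay. Then take the slotted pusher and push the whole row together, straight, into the bay until the first jar is up against the stop and the jars stand touching in line. Finally hang the pusher over the upper half of the sloped rail, let go, and see that it rolls down to the rail's stop; leave the other things on the bench alone.

Things in the scene. Friction and masses are not known exactly. Their poses are not given: they have to be found in the camera images.
- lane: Fixed metal loading lane. Origin: deck centre at bench level (z = 0), y along the lane. Deck plate 104 mm wide (x), y = -202 to +230 mm, top at z = 6 mm, black lines at x = -34, +34 mm. At the -y end a bay closed at the sides, back and top; the rest is open. Seated jars stand on x = 0 at about y = -160, -100, -40, +20 mm, the first touching the stop.
- lane_stop (a point): middle of the bay's stop face (lane y = -190 mm), at deck level. The bay is 66 mm wide inside, its clear roof is at z = 82 to 88 mm over lane y = -202 to -110 mm, so jars can only be pushed in at the mouth, toward lane -y
- lane_mouth (a point): middle of the bay's open mouth (lane y = -110 mm), at deck level; cheeks flare outward from there to lane y = -80 mm (76 mm apart there)
- rail: Fixed stand with a sloped rail along y. Origin: centre of its base plate (70 x 330 x 8 mm) at bench level. A flat bar 16 mm wide, 12 mm thick, top at z = 105 mm at y = 0, rising 0.182 mm per mm toward +y, ends at y = -150 and +150 mm, on 12 mm wide posts under y = -135 and +135 mm.
- rail_low (a point): middle of the rail's top at its stop: an upright plate 44 mm wide at the low end, face at rail y = -145 mm, up to z = 144 mm. The saddle point of the parked pusher comes to about rail y = -109 mm
- rail_high (a point): middle of the rail's top at its upper end
- pusher: Loose slotted pusher, 0.32 kg, 72 mm wide (x), 60 long (y), 106 high; origin: centre of its underside. Same both ways round. A slot 24 mm wide, open below and at both ends, runs along y, two rollers at its top (y = -18, +18 mm). White end faces at y = -30, +30 mm, z = 3 to 50 mm, push the jars. Roof z = 64 to 72 mm; on it a black grip block 24 x 24 mm, z = 72 to 106 mm.
- pusher_saddle (a point): point on the pusher's centre line at the level of the undersides of its rollers (18 mm diameter, 16 mm wide), 45 mm above its underside: it rests on the rail's top and rolls freely along the pusher's y
- jar_1: Closed squat amber glass jar, 0.16 kg, 54 mm tall, origin at the centre of its underside, z up; straight body 60 mm diameter to z = 36 mm, ribbed black lid 46 mm diameter from z = 38 to 54 mm. May be absent (None).
- jar_2: Closed squat amber glass jar, 0.16 kg, 54 mm tall, origin at the centre of its underside, z up; straight body 60 mm diameter to z = 36 mm, ribbed black lid 46 mm diameter from z = 38 to 54 mm. May be absent (None).
- jar_3: Closed squat amber glass jar, 0.16 kg, 54 mm tall, origin at the centre of its underside, z up; straight body 60 mm diameter to z = 36 mm, ribbed black lid 46 mm diameter from z = 38 to 54 mm. May be absent (None).
- jar_4: Closed squat amber glass jar, 0.16 kg, 54 mm tall, origin at the centre of its underside, z up; straight body 60 mm diameter to z = 36 mm, ribbed black lid 46 mm diameter from z = 38 to 54 mm. May be absent (None).
- tube: conical tube with cap, lying, 35 mm thick, 114 mm long, beside the loose jars; leave alone; origin at the centre of its underside
- beaker: small empty beaker, 52 mm diameter, 62 mm tall, beside the loose jars; leave alone; origin at the centre of its underside
- stopper: stopper, 37 mm diameter, 30 mm tall, near the bay end of the lane; leave alone; origin at the centre of its underside

How it is judged:
On the way, in this order (a step that is already met when the one before it is completed fails the run):
1. all jars stand upright on the open deck in line, none pushed home into the bay yet (x of jar_1 in the frame of lane between -0.016 and 0.016 m and height (world z) of jar_1 between 0.002 and 0.012 m and angle between each of jar_1, jar_2, jar_3, jar_4's own z axis and vertical below 0.1 rad and y of jar_1 in the frame of lane between -0.135 and 0.222 m and x of jar_2 in the frame of lane between -0.016 and 0.016 m and height (world z) of jar_2 between 0.002 and 0.012 m and y of jar_2 in the frame of lane between -0.135 and 0.222 m and x of jar_3 in the frame of lane between -0.016 and 0.016 m and height (world z) of jar_3 between 0.002 and 0.012 m and y of jar_3 in the frame of lane between -0.135 and 0.222 m and x of jar_4 in the frame of lane between -0.016 and 0.016 m and height (world z) of jar_4 between 0.002 and 0.012 m and y of jar_4 in the frame of lane between -0.135 and 0.222 m), for 0.2 s.
2. the first jar is entering the bay while the pusher pushes and the jars stand together in line (x of jar_1 in the frame of lane between -0.02 and 0.02 m and height (world z) of jar_1 between 0.002 and 0.012 m and angle between each of jar_1, jar_2, jar_3, jar_4's own z axis and vertical below 0.1 rad and x of jar_2 in the frame of lane between -0.02 and 0.02 m and height (world z) of jar_2 between 0.002 and 0.012 m and x of jar_3 in the frame of lane between -0.02 and 0.02 m and height (world z) of jar_3 between 0.002 and 0.012 m and x of jar_4 in the frame of lane between -0.02 and 0.02 m and height (world z) of jar_4 between 0.002 and 0.012 m and (distance between jar_1 and jar_2 below 0.068 m or distance between jar_1 and jar_3 below 0.068 m or distance between jar_1 and jar_4 below 0.068 m) and (distance between jar_2 and jar_1 below 0.068 m or distance between jar_2 and jar_3 below 0.068 m or distance between jar_2 and jar_4 below 0.068 m) and (distance between jar_3 and jar_1 below 0.068 m or distance between jar_3 and jar_2 below 0.068 m or distance between jar_3 and jar_4 below 0.068 m) and (distance between jar_4 and jar_1 below 0.068 m or distance between jar_4 and jar_2 below 0.068 m or distance between jar_4 and jar_3 below 0.068 m) and distance between jar_1 and jar_2 below 0.196 m and distance between each of jar_1, jar_2 and jar_3 below 0.196 m and distance between each of jar_1, jar_2, jar_3 and jar_4 below 0.196 m and (y of jar_1 in the frame of lane between -0.155 and -0.1 m or y of jar_2 in the frame of lane between -0.155 and -0.1 m or y of jar_3 in the frame of lane between -0.155 and -0.1 m or y of jar_4 in the frame of lane between -0.155 and -0.1 m) and (contact force between pusher and jar_1 above 0.2 N or contact force between pusher and jar_2 above 0.2 N or contact force between pusher and jar_3 above 0.2 N or contact force between pusher and jar_4 above 0.2 N)), for 0.1 s.
3. the first jar is against the stop and all jars stand touching behind it in line (x of jar_1 in the frame of lane between -0.014 and 0.014 m and height (world z) of jar_1 between 0.002 and 0.012 m and angle between each of jar_1, jar_2, jar_3, jar_4's own z axis and vertical below 0.1 rad and (y of jar_1 in the frame of lane between -0.178 and -0.148 m or (y of jar_1 in the frame of lane between -0.118 and -0.088 m and (y of jar_2 in the frame of lane between -0.178 and -0.148 m or y of jar_3 in the frame of lane between -0.178 and -0.148 m or y of jar_4 in the frame of lane between -0.178 and -0.148 m)) or (y of jar_1 in the frame of lane between -0.058 and -0.028 m and (y of jar_2 in the frame of lane between -0.118 and -0.088 m or y of jar_3 in the frame of lane between -0.118 and -0.088 m or y of jar_4 in the frame of lane between -0.118 and -0.088 m)) or (y of jar_1 in the frame of lane between 0.002 and 0.032 m and (y of jar_2 in the frame of lane between -0.058 and -0.028 m or y of jar_3 in the frame of lane between -0.058 and -0.028 m or y of jar_4 in the frame of lane between -0.058 and -0.028 m))) and x of jar_2 in the frame of lane between -0.014 and 0.014 m and height (world z) of jar_2 between 0.002 and 0.012 m and (y of jar_2 in the frame of lane between -0.178 and -0.148 m or (y of jar_2 in the frame of lane between -0.118 and -0.088 m and (y of jar_1 in the frame of lane between -0.178 and -0.148 m or y of jar_3 in the frame of lane between -0.178 and -0.148 m or y of jar_4 in the frame of lane between -0.178 and -0.148 m)) or (y of jar_2 in the frame of lane between -0.058 and -0.028 m and (y of jar_1 in the frame of lane between -0.118 and -0.088 m or y of jar_3 in the frame of lane between -0.118 and -0.088 m or y of jar_4 in the frame of lane between -0.118 and -0.088 m)) or (y of jar_2 in the frame of lane between 0.002 and 0.032 m and (y of jar_1 in the frame of lane between -0.058 and -0.028 m or y of jar_3 in the frame of lane between -0.058 and -0.028 m or y of jar_4 in the frame of lane between -0.058 and -0.028 m))) and x of jar_3 in the frame of lane between -0.014 and 0.014 m and height (world z) of jar_3 between 0.002 and 0.012 m and (y of jar_3 in the frame of lane between -0.178 and -0.148 m or (y of jar_3 in the frame of lane between -0.118 and -0.088 m and (y of jar_1 in the frame of lane between -0.178 and -0.148 m or y of jar_2 in the frame of lane between -0.178 and -0.148 m or y of jar_4 in the frame of lane between -0.178 and -0.148 m)) or (y of jar_3 in the frame of lane between -0.058 and -0.028 m and (y of jar_1 in the frame of lane between -0.118 and -0.088 m or y of jar_2 in the frame of lane between -0.118 and -0.088 m or y of jar_4 in the frame of lane between -0.118 and -0.088 m)) or (y of jar_3 in the frame of lane between 0.002 and 0.032 m and (y of jar_1 in the frame of lane between -0.058 and -0.028 m or y of jar_2 in the frame of lane between -0.058 and -0.028 m or y of jar_4 in the frame of lane between -0.058 and -0.028 m))) and x of jar_4 in the frame of lane between -0.014 and 0.014 m and height (world z) of jar_4 between 0.002 and 0.012 m and (y of jar_4 in the frame of lane between -0.178 and -0.148 m or (y of jar_4 in the frame of lane between -0.118 and -0.088 m and (y of jar_1 in the frame of lane between -0.178 and -0.148 m or y of jar_2 in the frame of lane between -0.178 and -0.148 m or y of jar_3 in the frame of lane between -0.178 and -0.148 m)) or (y of jar_4 in the frame of lane between -0.058 and -0.028 m and (y of jar_1 in the frame of lane between -0.118 and -0.088 m or y of jar_2 in the frame of lane between -0.118 and -0.088 m or y of jar_3 in the frame of lane between -0.118 and -0.088 m)) or (y of jar_4 in the frame of lane between 0.002 and 0.032 m and (y of jar_1 in the frame of lane between -0.058 and -0.028 m or y of jar_2 in the frame of lane between -0.058 and -0.028 m or y of jar_3 in the frame of lane between -0.058 and -0.028 m)))), for 0.2 s.
4. the pusher hangs on the upper half of the rail (y of pusher_saddle in the frame of rail between 0.005 and 0.15 m and x of pusher_saddle in the frame of rail between -0.012 and 0.012 m and angle between pusher's own z axis and vertical below 0.35 rad and angle between the y axis of pusher and the y axis of rail, either way round below 0.4 rad and contact force between pusher and rail above 0.3 N).
5. the pusher, let go, is past the upper half of the rail, still on it (y of pusher_saddle in the frame of rail between -0.16 and 0 m and x of pusher_saddle in the frame of rail between -0.012 and 0.012 m and angle between pusher's own z axis and vertical below 0.35 rad and angle between the y axis of pusher and the y axis of rail, either way round below 0.4 rad and contact force between pusher and rail above 0.3 N and contact force between the fingers and pusher below 0.1 N).
6. the pusher is at the rail's stop, at rest (y of pusher_saddle in the frame of rail between -0.16 and -0.098 m and x of pusher_saddle in the frame of rail between -0.012 and 0.012 m and angle between pusher's own z axis and vertical below 0.35 rad and angle between the y axis of pusher and the y axis of rail, either way round below 0.4 rad and contact force between pusher and rail above 0.3 N and contact force between the fingers and pusher below 0.1 N and linear speed of pusher below 0.02 m/s), for 0.2 s.
At the end, for the whole second after the job is handed in: All jars present stand upright on the deck in one row, within 14 mm of the centre line, the first at the stop, the next touching behind (gaps together under 12 mm). The pusher hangs on the rail by its rollers, within about 11 mm of the stop. All at rest (all of step 3 and y of pusher_saddle in the frame of rail between -0.16 and -0.098 m and x of pusher_saddle in the frame of rail between -0.012 and 0.012 m and angle between pusher's own z axis and vertical below 0.35 rad and angle between the y axis of pusher and the y axis of rail, either way round below 0.4 rad and contact force between pusher and rail above 0.3 N and linear speed of each of pusher, jar_1, jar_2, jar_3, jar_4 below 0.02 m/s).
It fails at once if a bystander (conical tube, small beaker, stopper, left and right of the lane's front side) is moved by more than 20 mm (distance of any of tube, beaker, stopper from where it was at the start of the episode above 0.02 m).
Of jar_1, jar_2, jar_3, jar_4 only 3 to 4 are there at a start; the rules pass over those that are not, and their reading is None.
At some moment in a run one of jar_1, jar_2, jar_3, jar_4 may be knocked a few centimetres aside while the robot is not near it.
It also fails if it takes over 210 s, if anything falls off the work surface, if the arm or the gripper's body presses on something with over 40 N, if the wrist force passes 120 N, or if a joint passes its speed limit or range.

## Working session

There is one attempt and no reset: what is moved stays moved. The work goes in short steps, Python scripts to look and compute and a shell command to move; the robot and the scene stay as the last step left them, time stands still between calls to the robot, and variables do not carry over. Pictures are saved under pics/ and viewed, at most 14 in all, crops included, and the job is handed in when it is done.

```bash
mkdir -p pics; ls; cat > h.py <<'E'
from workcell import manip
import numpy as np, cv2
def look(cam, names, save=None):
    p=manip.camera(cam)
    if save: cv2.imwrite('pics/'+save+'.png', p['frame'][:,:,::-1])
    for n in names:
        for d in manip.tip_of(p,n)[:6]:
            print(cam,n,round(d['score'],2),np.round(d['at'],4))
    return p
E
python3 - <<'E'
from h import *
o=manip.get_obs(); print({k:np.round(v,3) for k,v in o.items()})
for c in ['top','side']:
    p=look(c,['jar_1','pusher','pusher_saddle','lane','lane_stop','lane_mouth','rail','rail_low','rail_high','tube','beaker','stopper'],c+'0')
    print(np.round(p['eye'],3),np.round(p['attitude'],3),np.round(p['camera_matrix'],1).tolist(), p.keys())
E
```

```text
pics
{'clock': np.float64(0.0), 'joint_pos': array([ 1.254,  0.333, -0.065,  1.461,  0.022,  1.35 , -0.088]), 'joint_velocities': array([-0.   , -0.002,  0.   ,  0.001, -0.001,  0.   ,  0.   ]), 'tau': array([ 1.0000e-03, -6.2544e+01,  4.9000e-02, -3.9161e+01,  1.6000e-02,
        1.0000e-02, -0.0000e+00]), 'position': array([ 0.181, -0.598,  0.231]), 'ee_rot': array([ 0.989,  0.146, -0.   , -0.001]), 'ft_force': array([0.573, 0.024, 0.775]), 'torque': array([-0.034,  0.017, -0.051]), 'grasp_force': np.float64(0.0), 'grip_width': np.float64(0.999)}
top jar_1 0.9 [0.5577 0.4006 0.0011]
top jar_1 0.66 [0.4559 0.2773 0.0014]
top jar_1 0.66 [ 0.6341  0.1678 -0.0031]
top jar_1 0.63 [ 0.5655  0.2955 -0.0046]
top jar_1 0.19 [ 0.3544  0.252  -0.0037]
top pusher 0.78 [ 4.378e-01  4.160e-01 -1.000e-04]
top pusher 0.72 [0.5677 0.2915 0.0012]
top pusher_saddle 0.94 [0.4374 0.4138 0.0481]
top lane 0.78 [ 0.4494 -0.0348  0.0005]
top lane_mouth 0.77 [ 0.439  -0.1404  0.0068]
top rail 0.79 [ 0.6318 -0.0681  0.0027]
top rail_low 0.68 [ 0.6442 -0.2132  0.079 ]
top rail_low 0.25 [ 0.6293 -0.0676  0.003
[... 738 characters left out ...]
.611  0.0858 0.1316]
side lane 0.2 [ 0.44   -0.224   0.0087]
side lane_stop 0.69 [ 0.4384 -0.2216  0.0077]
side lane_mouth 0.69 [ 0.4429 -0.1384  0.0063]
side rail 0.79 [ 0.6263 -0.064   0.0017]
side rail 0.46 [0.3547 0.2515 0.0004]
side rail_low 0.81 [ 0.6398 -0.2115  0.082 ]
side rail_high 0.92 [0.608  0.0879 0.1306]
side tube 0.94 [ 0.3716  0.356  -0.0006]
side tube 0.67 [ 0.5725  0.29   -0.0026]
side beaker 0.8 [0.3543 0.252  0.0013]
side beaker 0.15 [0.3729 0.3561 0.001 ]
side stopper 0.45 [ 0.3652 -0.2788  0.0015]
[0.177 0.866 0.608] [-0.102  0.496  0.846 -0.164] [[465.0, 0.0, 318.4], [0.0, 465.0, 239.1], [0.0, 0.0, 1.0]] dict_keys(['frame', 'camera_matrix', 'eye', 'attitude', 'shot'])
```

View pics/top0.png

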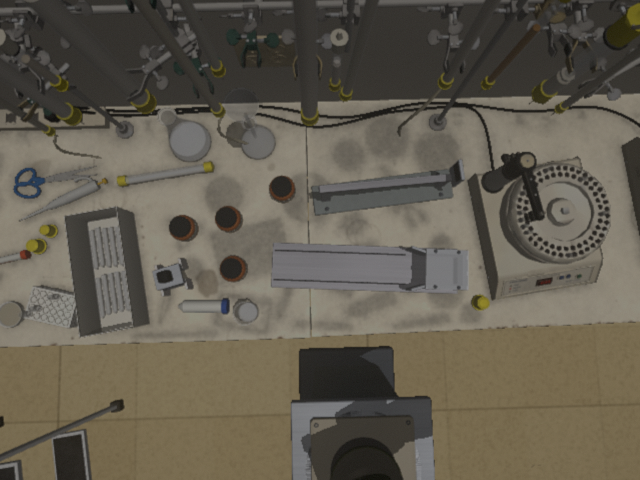

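View pics/side0.png

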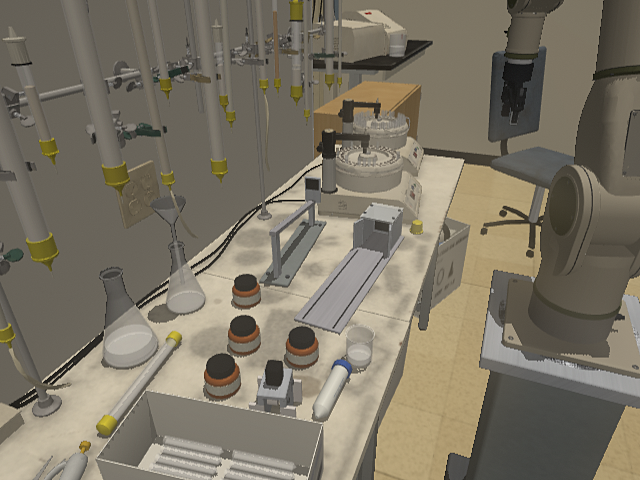

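The top view shows four jars at about (282,188), (228,218), (182,228) and (233,268). The pusher is at (170,276), the tube at (205,306), the beaker at (245,310), the stopper at (481,302), the lane at (370,268) and the rail at (385,190). In the side view the lane, rail, jars and pusher all match these positions.

Next I'll fit the lane and rail poses and check them with an overlay.

```bash
cat >> h.py <<'E'
from scipy.spatial.transform import Rotation as Rn
from scipy.optimize import least_squares
def proj(p,X):
    R=Rn.from_quat(p['attitude']).as_matrix(); c=(np.atleast_2d(X)-p['eye'])@R
    K=p['camera_matrix']; return np.c_[K[0,2]+K[0,0]*c[:,0]/-c[:,2], K[1,2]+K[1,1]*c[:,1]/c[:,2]]
def pose(q,L):
    x,y,t=q; c,s=np.cos(t),np.sin(t); L=np.atleast_2d(L)
    return np.c_[x+c*L[:,0]-s*L[:,1], y+s*L[:,0]+c*L[:,1], L[:,2]]
LANE={'lane':(0,0,0),'lane_stop':(0,-.19,.006),'lane_mouth':(0,-.11,.006)}
RAIL={'rail':(0,0,0),'rail_low':(0,-.145,.0786),'rail_high':(0,.15,.1323)}
E
python3 - <<'E'
from h import *
ps=[manip.camera(c) for c in ('top','side','top','side')]
for nm,D,g in (('lane',LANE,(.449,-.034,-.05)),('rail',RAIL,(.629,-.066,.1))):
    L,W=[],[]
    for p in ps:
        for n,l in D.items():
            for d in manip.tip_of(p,n):
                if d['score']>.4 and np.linalg.norm(pose(g,l)[0]-d['at'])<.03: L.append(l);W.append(d['at'])
    L,W=np.array(L),np.array(W)
    r=least_squares(lambda q:(pose(q,L)-W)[:,:2].ravel(),g,loss='soft_l1',f_scale=.004)
    print(nm,len(L),np.round(r.x,4),np.degrees(r.x[2])); print(np.round(1e3*(pose(r.x,L)-W)[:,:2],1).tolist())
    if nm=='lane': ql=r.x
    else: qr=r.x
p=ps[0]; f=cv2.resize(p['frame'][150:310,262:482,::-1],None,fx=3.6,fy=3.6,interpolation=cv2.INTER_CUBIC)
def ln(q,pts,col):
    u=((proj(p,pose(q,pts))-[262,150]+.5)*3.6).astype(int); cv2.polylines(f,[u.reshape(-1,1,2)],True,col,1)
ln(ql,[(-.052,-.202,.006),(.052,-.202,.006),(.052,.23,.006),(-.052,.23,.006)],(0,0,255))
for s in(-.034,.034): ln(ql,[(s,-.08,.006),(s,.23,.006)],(0,255,0))
ln(qr,[(-.035,-.165,.008),(.035,-.165,.008),(.035,.165,.008),(-.035,.165,.008)],(0,0,255))
ln(qr,[(-.008,-.145,.0786),(.008,-.145,.0786),(.008,.15,.1323),(-.008,.15,.1323)],(0,255,0))
cv2.imwrite('pics/ov.png',f)
E
```

```text
lane 9 [ 0.4473 -0.0321 -0.0515] -2.952277127498211
[[-0.0, 2.9], [1.5, -1.3], [-1.6, 3.4], [-0.9, -1.9], [-0.0, 3.9], [1.8, -4.6], [-1.5, -0.6], [-0.7, 1.1], [1.7, -2.8]]
rail 12 [ 0.6257 -0.0661  0.1035] 5.930861455077787
[[-4.5, 1.4], [-2.5, 1.9], [-0.0, -0.0], [-1.6, -2.1], [3.9, 1.3], [2.1, -0.3], [-4.7, 1.2], [-1.0, 1.3], [-0.3, 0.4], [1.6, -2.5], [5.0, -0.2], [2.0, -3.1]]
```

View pics/ov.png

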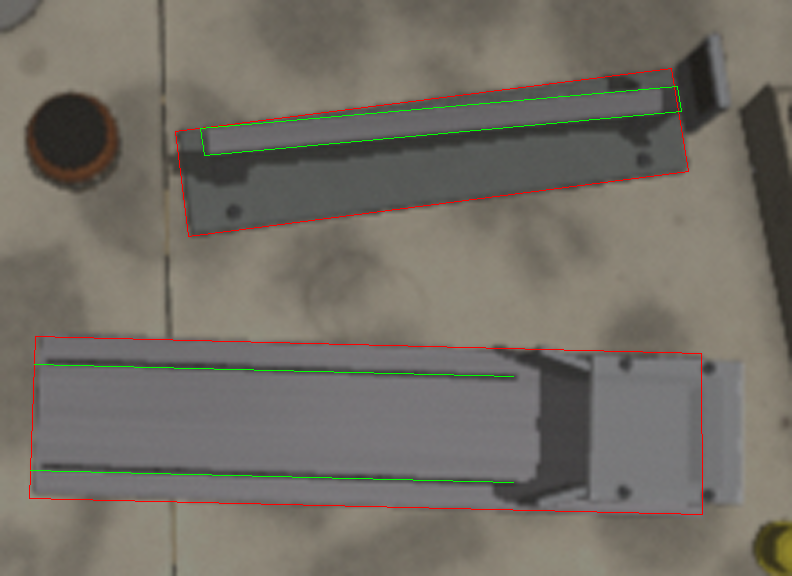

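The overlay puts the rail within about 1–2 mm. The lane's black lines run slightly steeper than the fit: the left end is about 5 px of the enlarged picture higher at (48,360). I'll use lane (0.4485, -0.0335, -3.55°) and rail (0.6257, -0.0661, 5.93°). Now I'll raise the arm and fly it over the jars.

```bash
python3 -m jog '{"offset":[[0,0,0.03],[0,0,0.04],[0,0,0.04],[0,0,0.04],[0,0.01,0.03],[0.015,0.03,0],[0.02,0.034,0],[0.02,0.034,0],[0.02,0.034,0],[0.02,0.034,0],[0.02,0.034,0],[0.02,0.034,0],[0.02,0.034,0],[0.02,0.034,0],[0.02,0.034,0],[0.02,0.034,0],[0.02,0.034,0],[0.02,0.034,0],[0.02,0.034,0],[0.02,0.034,0]],"yaw":[0,0,0,0,0,4,5,5,5,5,5,5,5,5,5,5,5,5,5,0.65],"jaw":[0,0,0,0,0,0,0,0,0,0,0,0,0,0,0,0,0,0,0,0]}' 60
python3 -m jog '{"offset":[[0.02,0.034,0],[0.02,0.034,0],[0.02,0.034,-0.03],[0.02,0.034,-0.04],[0.02,0.034,-0.04],[0.02,0.034,-0.03],[0.01,0.02,-0.01],[0,0,0],[0,0,0]],"yaw":[0,0,0,0,0,0,0,0,0],"jaw":[0,0,0,0,0,0,0,0,0]}'
cat >> h.py <<'E'
def st():
    o=manip.get_obs(); R=Rn.from_quat(o['ee_rot']).as_matrix()
    print('t',round(float(o['clock']),2),'tcp',np.round(o['position'],4),'psi',np.round(np.degrees(np.arctan2(R[1,0],R[0,0])),2),'F',np.round(o['ft_force'],1),'w',round(float(o['grip_width'])*85,1),'g',round(float(o['grasp_force']),1)); return o
E
python3 - <<'E'
from h import *
o=st()
look('wrist',['jar_1','pusher','rail_high'],'w0')
look('top',['jar_1','pusher']);look('side',['jar_1','pusher']);
E
```

```text
clock: 4.37
position: [0.4765, -0.0803, 0.4117]
ee_rot: [0.727, 0.687, 0.0, 0.001]
ft_force: [-0.1, -0.8, 0.2]
grip_width: 0.999
grasp_force: 0.0
clock: 5.12
position: [0.589, 0.1147, 0.2906]
ee_rot: [0.728, 0.686, -0.0, -0.001]
ft_force: [0.4, -0.6, 0.8]
grip_width: 1.0
grasp_force: 0.0
t 5.12 tcp [0.589  0.1147 0.2906] psi 86.63 F [ 0.4 -0.6  0.8] w 85.0 g 0.0
wrist jar_1 0.64 [ 0.5679  0.2939 -0.0043]
wrist jar_1 0.59 [ 0.637   0.1688 -0.0009]
wrist jar_1 0.56 [ 0.4541  0.2814 -0.0014]
wrist pusher 0.3 [ 0.6247 -0.0717  0.0018]
wrist pusher 0.25 [ 0.5688  0.2926 -0.0049]
wrist rail_high 0.9 [0.6113 0.0822 0.1282]
top jar_1 0.84 [ 0.5577  0.4033 -0.0008]
top jar_1 0.71 [0.4619 0.2798 0.0015]
top jar_1 0.64 [ 0.5654  0.2951 -0.0007]
top pusher 0.86 [ 4.396e-01  4.181e-01 -2.000e-04]
side jar_1 0.97 [ 6.384e-01  1.635e-01 -4.000e-04]
side jar_1 0.93 [0.5496 0.3975 0.0027]
side jar_1 0.76 [0.4521 0.2803 0.0036]
side jar_1 0.63 [ 0.5731  0.2909 -0.0041]
side pusher 0.64 [ 0.4405  0.4143 -0.0021]
```

```bash
python3 -m jog '{"offset":[[0.024,0.026,-0.02],[0.0235,0.026,-0.03],[0,0,-0.035],[0,0,-0.035],[0,0,-0.035],[0,0,-0.03],[0,0,-0.03],[0,0,-0.03],[0,0,-0.02],[0,0,-0.015],[0,0,-0.006],[0,0,0],[0,0,0],[0,0,0],[0,0,0],[0,0,0],[0,0,0],[0,0,0]],"yaw":[0,0,0,0,0,0,0,0,0,0,0,0,0,0,0,0,0,0],"jaw":[0,0,0,0,0,0,0,0,0,0,0,0,0.3,0.5,0.5,0.5,0.5,0.5]}' 40
python3 -c "from h import *; st()"
```

```text
clock: 7.12
position: [0.6358, 0.1633, 0.0105]
ee_rot: [0.729, 0.685, 0.001, 0.001]
ft_force: [-0.4, -0.2, 7.0]
grip_width: 0.686
grasp_force: 43.3
t 7.12 tcp [0.6358 0.1633 0.0105] psi 86.47 F [-0.4 -0.2  7. ] w 58.3 g 43.3
```

```bash
python3 -m jog '{"offset":[[0,0,0.02],[0,0,0.035],[0,0,0.035],[-0.03,0,0],[-0.034,0,0],[-0.034,0,0],[-0.03,-0.02,0],[-0.011,-0.035,0],[-0.011,-0.035,0],[-0.011,-0.035,0],[-0.011,-0.035,0],[-0.011,-0.035,0],[-0.006,-0.02,0],[0,-0.01,0],[0,0,0],[0,0,0]],"yaw":[0,0,0,0,0,0,0,0,0,0,0,0,0,0,0,0],"jaw":[0.5,0.5,0.5,0.5,0.5,0.5,0.5,0.5,0.5,0.5,0.5,0.5,0.5,0.5,0.5,0.5]}'
python3 - <<'E'
from h import *
st()
look('wrist',['jar_1','lane_mouth','lane_stop','lane'],'w1'); look('side',['jar_1','lane_mouth']); look('top',['jar_1','lane_mouth'])
E
```

```text
clock: 8.45
position: [0.4461, -0.0616, 0.0989]
ee_rot: [0.729, 0.685, 0.0, 0.0]
ft_force: [-1.3, -0.6, -2.1]
grip_width: 0.686
grasp_force: 43.6
t 8.45 tcp [ 0.4461 -0.0616  0.0989] psi 86.48 F [-1.3 -0.6 -2.1] w 58.3 g 43.6
wrist jar_1 0.57 [ 0.4427 -0.0548  0.086 ]
wrist lane_stop 0.74 [ 0.4355 -0.2228  0.0079]
wrist lane 0.63 [ 4.476e-01 -3.260e-02 -4.000e-04]
side jar_1 0.92 [ 0.4447 -0.0598  0.0895]
side jar_1 0.86 [0.553  0.396  0.0026]
side jar_1 0.68 [ 0.5704  0.2879 -0.0026]
side jar_1 0.65 [0.4534 0.2802 0.0059]
side lane_mouth 0.64 [ 0.442  -0.1348  0.0043]
top jar_1 0.67 [0.5657 0.2915 0.0007]
top jar_1 0.67 [ 0.3522  0.2539 -0.0021]
top jar_1 0.62 [0.4559 0.2739 0.0039]
top jar_1 0.6 [5.527e-01 4.002e-01 1.000e-04]
top jar_1 0.6 [ 0.4416 -0.0544  0.086 ]
top jar_1 0.19 [ 0.646  -0.2092  0.081 ]
```

View pics/w1.png

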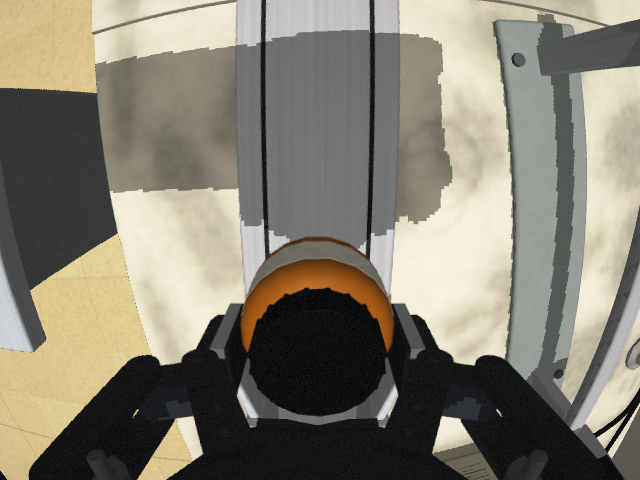

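The wrist view shows the jar held with its lid at about (317,350). Lane lines at columns 265 and 371 put the lane centre at 318, so the jar is centred. I'll put it down now.

```bash
python3 -m jog '{"offset":[[0,-0.0105,0],[0,0,-0.025],[0,0,-0.025],[0,0,-0.02],[0,0,-0.008],[0,0,-0.003],[0,0,0],[0,0,0],[0,0,0],[0,0,0],[0,0,0],[0,0,0.02],[0,0,0.035],[0,0,0.035],[0,0,0.02],[0,0,0]],"yaw":[0,0,0,0,0,0,0,0,0,0,0,0,0,0,0,0],"jaw":[0.5,0.5,0.5,0.5,0.5,0.5,0.5,0,0,0,0,0,0,0,0,0]}'
python3 - <<'E'
from h import *
st()
look('wrist',['jar_1']); look('side',['jar_1'])
E
```

```text
clock: 10.33
position: [0.4482, -0.073, 0.132]
ee_rot: [0.728, 0.685, 0.002, 0.003]
ft_force: [1.0, -0.7, 1.4]
grip_width: 1.0
grasp_force: 0.0
t 10.33 tcp [ 0.4482 -0.073   0.132 ] psi 86.49 F [ 1.  -0.7  1.4] w 85.0 g 0.0
wrist jar_1 0.87 [ 0.4491 -0.0672  0.0035]
side jar_1 0.88 [5.672e-01 2.899e-01 1.000e-04]
side jar_1 0.64 [0.4524 0.2828 0.0025]
side jar_1 0.64 [0.3726 0.3539 0.0013]
side jar_1 0.61 [ 0.4452 -0.0738  0.0047]
side jar_1 0.55 [0.5518 0.3987 0.0009]
```

```bash
python3 -m jog '{"offset":[[0.001,0.025,0],[0.001,0.037,0],[0.001,0.037,0],[0.001,0.037,0],[0.001,0.037,0],[0.001,0.037,0],[0,0.037,0],[0,0.037,0],[0,0.037,0],[0,0.026,0],[0,0.008,0],[0,0,0],[0,0,0]],"yaw":[0,0,0,0,0,0,0,0,0,0,0,0,0],"jaw":[0,0,0,0,0,0,0,0,0,0,0,0,0]}'
python3 - <<'E'
from h import *
st()
look('wrist',['jar_1','pusher','beaker'],'w2')
E
```

```text
clock: 11.62
position: [0.451, 0.2817, 0.1263]
ee_rot: [0.728, 0.685, -0.001, -0.0]
ft_force: [0.8, -0.8, -0.3]
grip_width: 0.997
grasp_force: 0.0
t 11.62 tcp [0.451  0.2817 0.1263] psi 86.52 F [ 0.8 -0.8 -0.3] w 84.8 g 0.0
wrist jar_1 0.84 [0.5534 0.3992 0.0052]
wrist jar_1 0.84 [ 0.455   0.2809 -0.0015]
wrist jar_1 0.61 [5.698e-01 2.951e-01 5.000e-04]
wrist pusher 0.71 [0.4361 0.4183 0.0014]
wrist beaker 0.57 [ 0.3542  0.2538 -0.0013]
```

```bash
python3 -m jog '{"offset":[[0.004,-0.001,-0.02],[0,0,-0.03],[0,0,-0.03],[0,0,-0.025],[0,0,-0.013],[0,0,-0.003],[0,0,0],[0,0,0],[0,0,0],[0,0,0],[0,0,0],[0,0,0]],"yaw":[0,0,0,0,0,0,0,0,0,0,0,0],"jaw":[0,0,0,0,0,0,0,0.3,0.5,0.5,0.5,0.5]}'
python3 -m jog '{"offset":[[0,0,0.02],[0,0,0.035],[0,-0.01,0.035],[0,-0.03,0],[0,-0.035,0],[0,-0.035,0],[0,-0.035,0],[0,-0.035,0],[-0.001,-0.035,0],[-0.001,-0.035,0],[-0.001,-0.025,0],[-0.001,-0.01,0],[0,0,0],[0,0,0]],"yaw":[0,0,0,0,0,0,0,0,0,0,0,0,0,0],"jaw":[0.5,0.5,0.5,0.5,0.5,0.5,0.5,0.5,0.5,0.5,0.5,0.5,0.5,0.5]}'
python3 - <<'E'
from h import *
st()
look('wrist',['jar_1']); look('side',['jar_1']); look('top',['jar_1'])
E
```

```text
clock: 12.82
position: [0.4565, 0.2819, 0.0082]
ee_rot: [0.729, 0.685, 0.001, 0.001]
ft_force: [-0.8, -1.7, 7.5]
grip_width: 0.686
grasp_force: 41.7
clock: 13.98
position: [0.4518, -0.0038, 0.0971]
ee_rot: [0.729, 0.685, 0.0, 0.001]
ft_force: [0.1, 0.0, -2.0]
grip_width: 0.688
grasp_force: 44.4
t 13.98 tcp [ 0.4518 -0.0038  0.0971] psi 86.42 F [ 0.1  0.  -2. ] w 58.5 g 44.4
wrist jar_1 0.82 [ 0.4538 -0.0063  0.0843]
side jar_1 0.88 [0.5525 0.3963 0.    ]
side jar_1 0.87 [ 4.536e-01 -3.000e-04  8.940e-02]
side jar_1 0.57 [0.5694 0.2906 0.0013]
top jar_1 0.66 [ 5.668e-01  2.931e-01 -5.000e-04]
top jar_1 0.58 [0.5565 0.3995 0.0014]
```

```bash
python3 -m jog '{"offset":[[-0.001,0.003,0],[0,0,-0.025],[0,0,-0.025],[0,0,-0.02],[0,0,-0.009],[0,0,-0.003],[0,0,0],[0,0,0],[0,0,0],[0,0,0],[0,0,0],[0,0,0.02],[0,0,0.035],[0,0,0.035],[0,0,0.02],[0,0,0]],"yaw":[0,0,0,0,0,0,0,0,0,0,0,0,0,0,0,0],"jaw":[0.5,0.5,0.5,0.5,0.5,0.5,0.5,0,0,0,0,0,0,0,0,0]}'
python3 -c "
from h import *
st(); look('wrist',['jar_1'])"
python3 -m jog '{"offset":[[0,0.02,0],[0.01,0.035,0],[0.015,0.035,0],[0.015,0.035,0],[0.015,0.035,0],[0.015,0.035,0],[0.015,0.035,0],[0.015,0.034,0],[0.01,0.02,0],[0.006,0.01,0],[0,0,0],[0,0,0]],"yaw":[0,0,0,0,0,0,0,0,0,0,0,0],"jaw":[0,0,0,0,0,0,0,0,0,0,0,0]}'
python3 -c "
from h import *
st(); look('wrist',['jar_1']); look('top',['jar_1'])"
```

```text
clock: 15.62
position: [0.4531, -0.0006, 0.1287]
ee_rot: [0.728, 0.685, 0.002, 0.003]
ft_force: [0.5, 0.6, -0.4]
grip_width: 0.998
grasp_force: 0.0
t 15.62 tcp [ 0.4531 -0.0006  0.1287] psi 86.48 F [ 0.5  0.6 -0.4] w 84.8 g 0.0
wrist jar_1 0.71 [0.4527 0.001  0.0028]
wrist jar_1 0.58 [ 0.4444 -0.0678  0.0042]
clock: 16.72
position: [0.5656, 0.2936, 0.1226]
ee_rot: [0.728, 0.686, -0.001, -0.001]
ft_force: [0.7, 0.3, 0.9]
grip_width: 1.0
grasp_force: 0.0
t 16.72 tcp [0.5656 0.2936 0.1226] psi 86.56 F [0.7 0.3 0.9] w 85.0 g 0.0
wrist jar_1 0.79 [0.5509 0.3989 0.0035]
wrist jar_1 0.64 [ 0.5681  0.2933 -0.0044]
top jar_1 0.88 [ 0.4441 -0.0691  0.0017]
top jar_1 0.66 [ 0.4542 -0.0024  0.0075]
```

```bash
python3 -m jog '{"offset":[[0.003,-0.001,-0.02],[0,0,-0.03],[0,0,-0.03],[0,0,-0.022],[0,0,-0.012],[0,0,-0.003],[0,0,0],[0,0,0],[0,0,0],[0,0,0],[0,0,0],[0,0,0]],"yaw":[0,0,0,0,0,0,0,0,0,0,0,0],"jaw":[0,0,0,0,0,0,0,0.3,0.5,0.5,0.5,0.5]}'
python3 -m jog '{"offset":[[0,0,0.02],[0,0,0.035],[0,-0.01,0.035],[-0.01,-0.03,0],[-0.018,-0.033,0],[-0.018,-0.033,0],[-0.018,-0.033,0],[-0.018,-0.033,0],[-0.018,-0.03,0],[-0.01,-0.018,0],[-0.004,-0.008,0],[0,0,0],[0,0,0]],"yaw":[0,0,0,0,0,0,0,0,0,0,0,0,0],"jaw":[0.5,0.5,0.5,0.5,0.5,0.5,0.5,0.5,0.5,0.5,0.5,0.5,0.5]}'
python3 - <<'E'
from h import *
st()
look('wrist',['jar_1']); look('side',['jar_1']); look('top',['jar_1'])
E
```

```text
clock: 17.92
position: [0.5704, 0.2929, 0.0095]
ee_rot: [0.729, 0.685, 0.001, 0.001]
ft_force: [-0.6, -1.4, 5.2]
grip_width: 0.687
grasp_force: 42.2
clock: 19.0
position: [0.456, 0.0641, 0.0982]
ee_rot: [0.729, 0.685, 0.0, 0.001]
ft_force: [0.1, 0.1, -1.0]
grip_width: 0.685
grasp_force: 44.1
t 19.0 tcp [0.456  0.0641 0.0982] psi 86.43 F [ 0.1  0.1 -1. ] w 58.2 g 44.1
wrist jar_1 0.87 [0.4531 0.0659 0.0897]
side jar_1 0.91 [0.456  0.0636 0.0858]
side jar_1 0.81 [ 0.4459 -0.0702  0.0049]
side jar_1 0.6 [ 0.4499 -0.0026  0.0091]
top jar_1 0.81 [0.5563 0.4004 0.0017]
top jar_1 0.76 [ 0.4421 -0.0661  0.0019]
```

```bash
python3 -m jog '{"offset":[[-0.001,0.001,0],[0,0,-0.025],[0,0,-0.025],[0,0,-0.02],[0,0,-0.009],[0,0,-0.003],[0,0,0],[0,0,0],[0,0,0],[0,0,0],[0,0,0],[0,0,0.02],[0,0,0.035],[0,0,0.035],[0,0,0.02],[0,0,0]],"yaw":[0,0,0,0,0,0,0,0,0,0,0,0,0,0,0,0],"jaw":[0.5,0.5,0.5,0.5,0.5,0.5,0.5,0,0,0,0,0,0,0,0,0]}'
python3 -c "
from h import *
st(); look('wrist',['jar_1'])"
python3 -m jog '{"offset":[[0,0.02,0],[0.01,0.035,0],[0.012,0.037,0],[0.012,0.037,0],[0.012,0.037,0],[0.012,0.037,0],[0.012,0.037,0],[0.012,0.037,0],[0.01,0.03,0],[0.006,0.02,0],[0,0.007,0],[0,0,0],[0,0,0]],"yaw":[0,0,0,0,0,0,0,0,0,0,0,0,0],"jaw":[0,0,0,0,0,0,0,0,0,0,0,0,0]}'
python3 -c "
from h import *
st(); look('wrist',['jar_1']); look('top',['jar_1'])"
```

```text
clock: 20.63
position: [0.457, 0.0659, 0.1296]
ee_rot: [0.728, 0.685, 0.002, 0.003]
ft_force: [0.8, -0.2, -0.3]
grip_width: 1.0
grasp_force: 0.0
t 20.63 tcp [0.457  0.0659 0.1296] psi 86.49 F [ 0.8 -0.2 -0.3] w 85.0 g 0.0
wrist jar_1 0.82 [0.4536 0.0639 0.0048]
wrist jar_1 0.79 [ 0.4441 -0.0684  0.0073]
wrist jar_1 0.57 [ 0.4518 -0.0008  0.0057]
clock: 21.82
position: [0.5519, 0.3988, 0.124]
ee_rot: [0.728, 0.685, -0.001, -0.0]
ft_force: [-0.5, -0.2, -0.1]
grip_width: 0.998
grasp_force: 0.0
t 21.82 tcp [0.5519 0.3988 0.124 ] psi 86.52 F [-0.5 -0.2 -0.1] w 84.9 g 0.0
wrist jar_1 0.76 [5.525e-01 3.970e-01 3.000e-04]
top jar_1 0.85 [0.4482 0.0658 0.007 ]
top jar_1 0.67 [ 0.4537 -0.0026  0.0097]
top jar_1 0.57 [ 0.445  -0.0678  0.0059]
```

```bash
python3 -m jog '{"offset":[[0.001,0,-0.02],[0,0,-0.03],[0,0,-0.03],[0,0,-0.023],[0,0,-0.012],[0,0,-0.003],[0,0,0],[0,0,0],[0,0,0],[0,0,0],[0,0,0],[0,0,0]],"yaw":[0,0,0,0,0,0,0,0,0,0,0,0],"jaw":[0,0,0,0,0,0,0,0.3,0.5,0.5,0.5,0.5]}'
python3 -m jog '{"offset":[[0,0,0.02],[0,0,0.035],[0,-0.01,0.035],[-0.01,-0.03,0],[-0.013,-0.036,0],[-0.013,-0.036,0],[-0.013,-0.036,0],[-0.013,-0.036,0],[-0.013,-0.036,0],[-0.012,-0.028,0],[-0.007,-0.02,0],[0,0,0],[0,0,0]],"yaw":[0,0,0,0,0,0,0,0,0,0,0,0,0],"jaw":[0.5,0.5,0.5,0.5,0.5,0.5,0.5,0.5,0.5,0.5,0.5,0.5,0.5]}'
python3 - <<'E'
from h import *
st()
look('wrist',['jar_1']); look('side',['jar_1'],'s2'); look('top',['jar_1'])
E
```

```text
clock: 23.02
position: [0.5542, 0.4002, 0.0097]
ee_rot: [0.728, 0.685, 0.001, 0.0]
ft_force: [-0.7, -1.6, 5.8]
grip_width: 0.693
grasp_force: 42.6
clock: 24.1
position: [0.4599, 0.13, 0.0983]
ee_rot: [0.729, 0.684, 0.0, 0.001]
ft_force: [1.6, 0.2, -1.7]
grip_width: 0.69
grasp_force: 43.8
t 24.1 tcp [0.4599 0.13   0.0983] psi 86.35 F [ 1.6  0.2 -1.7] w 58.6 g 43.8
wrist jar_1 0.78 [0.4632 0.1271 0.0923]
wrist jar_1 0.25 [ 0.353   0.2526 -0.0004]
side jar_1 0.91 [0.4541 0.0632 0.0034]
side jar_1 0.89 [0.4514 0.0017 0.0078]
side jar_1 0.64 [0.4606 0.1339 0.0854]
side jar_1 0.6 [ 0.4454 -0.0701  0.0058]
top jar_1 0.85 [ 0.4461 -0.0661  0.0018]
top jar_1 0.68 [ 0.4572 -0.0044  0.0103]
top jar_1 0.64 [0.4507 0.0692 0.0057]
top jar_1 0.4 [0.4381 0.4129 0.0474]
```

```bash
python3 -m jog '{"offset":[[-0.001,0.001,0],[0,0,-0.025],[0,0,-0.025],[0,0,-0.02],[0,0,-0.009],[0,0,-0.003],[0,0,0],[0,0,0],[0,0,0],[0,0,0],[0,0,0],[0,0,0.02],[0,0,0.035],[0,0,0.035],[0,0,0.03],[0,0,0.03],[0,0,0.03],[0,0,0.01],[0,0,0]],"yaw":[0,0,0,0,0,0,0,0,0,0,0,0,0,0,0,0,0,0,0],"jaw":[0.5,0.5,0.5,0.5,0.5,0.5,0.5,0,0,0,0,0,0,0,0,0,0,0,0]}'
python3 -c "
from h import *
st(); look('wrist',['jar_1'])"
python3 -m jog '{"offset":[[0,0.02,0],[-0.003,0.035,0],[-0.003,0.037,0],[-0.003,0.037,0],[-0.003,0.037,0],[-0.003,0.037,0],[-0.003,0.027,0],[-0.002,0.012,0],[0,0,0],[0,0,0]],"yaw":[0,0,0,0,0,0,0,0,0,0],"jaw":[0,0,0,0,0,0,0,0,0,0]}'
python3 - <<'E'
from h import *
st(); look('wrist',['pusher','pusher_saddle'],'w3'); look('side',['jar_1','pusher','pusher_saddle','beaker','tube','stopper'])
p=look('top',['jar_1'],'t3')
q=(.4485,-.0335,np.radians(-3.55))
f=cv2.resize(p['frame'][220:310,150:480,::-1],None,fx=2.4,fy=2.4,interpolation=cv2.INTER_CUBIC)
for pts in ([(-.034,-.08,.006),(-.034,.23,.006)],[(.034,-.08,.006),(.034,.23,.006)],[(-.052,-.202,.006),(.052,-.202,.006),(.052,.23,.006),(-.052,.23,.006)]):
    u=((proj(p,pose(q,pts))-[150,220]+.5)*2.4).astype(int); cv2.polylines(f,[u.reshape(-1,1,2)],True,(0,0,255),1)
w=cv2.imread('pics/w3.png'); w=cv2.resize(w,(480,360)); w=cv2.copyMakeBorder(w,0,0,0,f.shape[1]-480,cv2.BORDER_CONSTANT)
cv2.imwrite('pics/c3.png',np.vstack([f,w]))
E
```

```text
clock: 25.98
position: [0.46, 0.1328, 0.2081]
ee_rot: [0.729, 0.685, 0.002, 0.002]
ft_force: [0.2, -0.9, 0.8]
grip_width: 0.996
grasp_force: 0.0
t 25.98 tcp [0.46   0.1328 0.2081] psi 86.46 F [ 0.2 -0.9  0.8] w 84.6 g 0.0
wrist jar_1 0.77 [0.4496 0.0008 0.0049]
wrist jar_1 0.73 [ 0.4417 -0.067   0.0049]
wrist jar_1 0.62 [0.4563 0.1284 0.0109]
wrist jar_1 0.6 [0.4532 0.0679 0.0034]
clock: 26.92
position: [0.4375, 0.3745, 0.2037]
ee_rot: [0.728, 0.686, -0.001, -0.0]
ft_force: [0.6, -1.2, -0.8]
grip_width: 1.001
grasp_force: 0.0
t 26.92 tcp [0.4375 0.3745 0.2037] psi 86.61 F [ 0.6 -1.2 -0.8] w 85.1 g 0.0
wrist pusher 0.79 [ 0.4378  0.4176 -0.0022]
wrist pusher_saddle 0.9 [0.4379 0.4168 0.0444]
side jar_1 0.89 [0.4573 0.1319 0.0101]
side jar_1 0.84 [ 0.4465 -0.0712  0.0047]
side jar_1 0.83 [0.4509 0.0641 0.0037]
side jar_1 0.68 [4.476e-01 2.000e-04 1.040e-02]
side pusher 0.74 [ 0.4363  0.4166 -0.0018]
side pusher_saddle 0.85 [0.4374 0.4158 0.0437]
side beaker 0.65 [ 0.3524  0.249  -0.001 ]
side tube 0.73 [0.3723 0.3538 0.001 ]
side stopper 0.52 [ 0.3637 -0.2823 -0.0023]
top jar_1 0.88 [ 0.4446 -0.0659  0.0029]
top jar_1 0.87 [0.462  0.1343 0.0052]
top jar_1 0.87 [ 0.4529 -0.0037  0.0085]
```

View pics/c3.png

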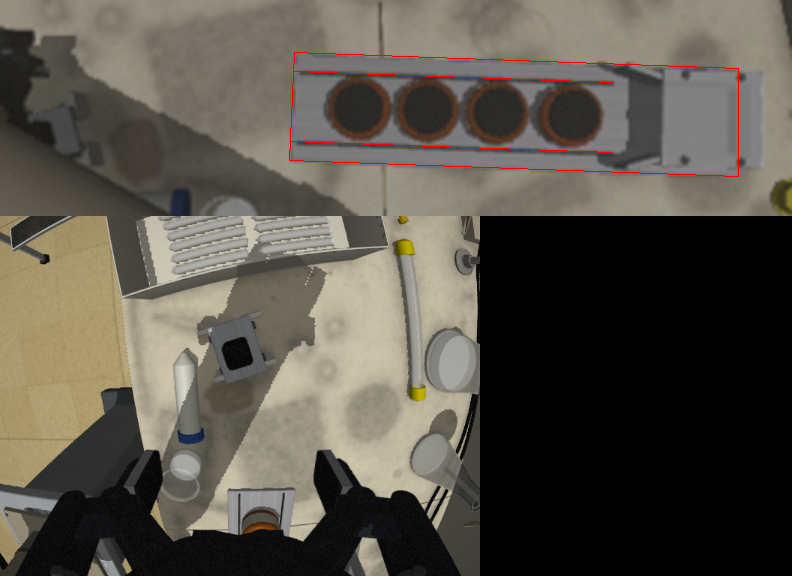

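All four jars stand in line between the lane lines, and the red overlay sits on them. In the wrist view the pusher is at about (238,350) of the shrunk picture, turned about 15° counter-clockwise. I'll measure that angle from the block.

```bash
cat >> h.py <<'E'
def wray(p,o,uv,z):
    K=p['camera_matrix']; d=(np.atleast_2d(uv)-[K[0,2],K[1,2]])/[K[0,0],K[1,1]]; r=np.linalg.norm(d,axis=1)
    v=np.c_[d[:,0]/r*np.sin(r),-d[:,1]/r*np.sin(r),-np.cos(r)]
    T=np.eye(4);T[:3,:3]=Rn.from_quat(o['ee_rot']).as_matrix();T[:3,3]=o['position']; M=T@p['hand_eye']
    v=v@M[:3,:3].T; e=M[:3,3]; return e+v*((z-e[2])/v[:,2])[:,None]
E
python3 - <<'E'
from h import *
o=st(); p=manip.camera('wrist'); g=p['frame'].max(2)
m=manip.masks_of(p,'pusher')[0]['region']; b=(m&(g<45)).astype(np.uint8)
n,l,s,c=cv2.connectedComponentsWithStats(b); k=1+np.argmax(s[1:,4]); print(s[k],c[k])
cs,_=cv2.findContours((l==k).astype(np.uint8),0,1); 
for z in (.106,): 
    W=wray(p,o,max(cs,key=len)[:,0].astype(float),z)[:,:2]; print(z,cv2.minAreaRect((W*1e3).astype(np.float32)))
cs,_=cv2.findContours(m.astype(np.uint8),0,1); W=wray(p,o,max(cs,key=len)[:,0].astype(float),.06)[:,:2]; print(cv2.minAreaRect((W*1e3).astype(np.float32)))
E
```

```text
t 27.52 tcp [0.4386 0.3742 0.2055] psi 86.47 F [ 0.3 -0.1 -0.2] w 85.0 g 0.0
[ 293  161   42   44 1301] [313.56495004 182.57417371]
0.106 ((438.754150390625, 416.6005859375), (23.461193084716797, 25.4583797454834), 14.945551872253418)
((439.74481201171875, 413.9064025878906), (68.34869384765625, 63.64640426635742), 15.010334968566895)
```

```bash
python3 -m jog '{"offset":[[0,0.02,0],[0,0.018,0],[0,0.0044,-0.01],[0,0,-0.03],[0,0,-0.03],[0,0,-0.03],[0,0,-0.018],[0,0,-0.008],[0,0,-0.0035],[0,0,0],[0,0,0],[0,0,0],[0,0,0],[0,0,0],[0,0,0],[0,0,0],[0,0,0],[0,0,0]],"yaw":[5,6.2,5,2.3,0,0,0,0,0,0,0,0,0,0,0,0,0,0],"jaw":[0,0,0,0,0,0,0,0,0,0.3,0.6,0.9,0.9,0.9,0.9,0.9,0.9,0.9]}' 80
python3 - <<'E'
from h import *
st(); look('side',['pusher']); look('wrist',['pusher'],'w4')
E
```

```text
clock: 29.12
position: [0.439, 0.4173, 0.077]
ee_rot: [0.609, 0.793, 0.001, 0.0]
ft_force: [0.3, -0.5, 5.4]
grip_width: 0.268
grasp_force: 79.6
t 29.12 tcp [0.439  0.4173 0.077 ] psi 104.98 F [ 0.3 -0.5  5.4] w 22.8 g 79.6
side pusher 0.7 [0.4395 0.413  0.0423]
wrist pusher 0.88 [ 0.436   0.4174 -0.0007]
wrist pusher 0.17 [ 0.3707  0.3558 -0.004 ]
```

```bash
python3 -m jog '{"offset":[[0,0,0.015],[0,0,0.03],[0,0,0.03],[0.004,-0.02,0],[0.004,-0.03,0],[0.004,-0.03,0],[0.004,-0.03,0],[0.004,-0.03,0],[0.004,-0.03,0],[0,-0.02,0],[0,-0.013,0],[0,0,0],[0,0,0]],"yaw":[0,0,0,-5,-5,-5,-3.55,0,0,0,0,0,0],"jaw":[0.9,0.9,0.9,0.9,0.9,0.9,0.9,0.9,0.9,0.9,0.9,0.9,0.9]}'
python3 - <<'E'
from h import *
st(); look('side',['pusher','jar_1'],'s5'); look('wrist',['pusher']); look('top',['jar_1','pusher'],'t5')
E
```

```text
clock: 30.4
position: [0.4626, 0.2132, 0.1514]
ee_rot: [0.729, 0.684, -0.0, 0.0]
ft_force: [0.2, 0.6, -3.2]
grip_width: 0.266
grasp_force: 79.2
t 30.4 tcp [0.4626 0.2132 0.1514] psi 86.35 F [ 0.2  0.6 -3.2] w 22.6 g 79.2
side pusher 0.7 [0.4611 0.2099 0.0721]
side pusher 0.31 [0.611  0.0873 0.1297]
side jar_1 0.76 [ 0.4504 -0.001   0.0064]
side jar_1 0.75 [0.4592 0.1283 0.0058]
side jar_1 0.75 [ 0.4467 -0.0731  0.0038]
side jar_1 0.65 [0.4573 0.0628 0.0074]
wrist pusher 0.88 [0.4616 0.2167 0.0742]
top jar_1 0.83 [0.4518 0.0691 0.0061]
top jar_1 0.78 [ 0.4547 -0.0038  0.0072]
top jar_1 0.68 [0.4593 0.134  0.0068]
top jar_1 0.6 [ 0.4426 -0.0679  0.0027]
```

View pics/s5.png

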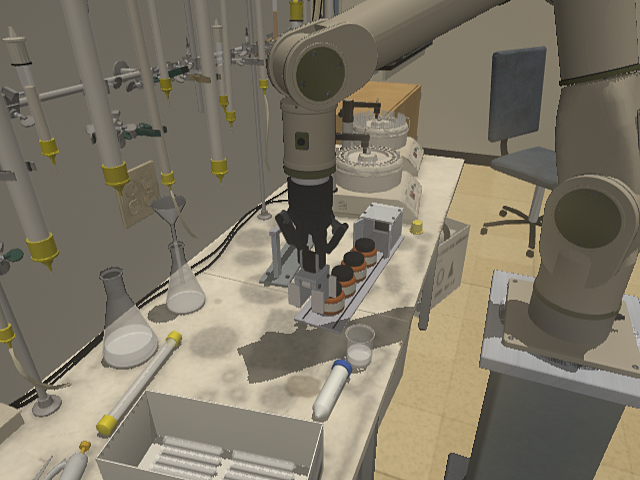

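```bash
python3 -m jog '{"offset":[[0.001,0,-0.025],[0,0,-0.025],[0,0,-0.01],[0,0,-0.0045],[0,0,0],[-0.0005,-0.01,0],[-0.0005,-0.01,0],[-0.0004,-0.006,0],[-0.0004,-0.006,0],[-0.0004,-0.006,0],[-0.0004,-0.006,0],[-0.0004,-0.006,0],[-0.0004,-0.006,0],[-0.0004,-0.006,0],[-0.0004,-0.006,0],[-0.0004,-0.006,0],[-0.0004,-0.006,0],[0,0,0]],"yaw":[0,0,0,0,0,0,0,0,0,0,0,0,0,0,0,0,0,0],"jaw":[0.9,0.9,0.9,0.9,0.9,0.9,0.9,0.9,0.9,0.9,0.9,0.9,0.9,0.9,0.9,0.9,0.9,0.9]}'
python3 - <<'E'
from h import *
st(); look('side',['jar_1']); look('top',['jar_1','pusher'],'t6'); look('wrist',['jar_1'],'w6')
f=cv2.imread('pics/t6.png')[220:310,262:482]; f=cv2.resize(f,None,fx=3.6,fy=3.6,interpolation=cv2.INTER_CUBIC); cv2.imwrite('pics/c6.png',f)
E
```

```text
clock: 32.3
position: [0.4591, 0.1337, 0.0871]
ee_rot: [0.729, 0.685, 0.001, 0.0]
ft_force: [0.1, 4.0, -0.3]
grip_width: 0.265
grasp_force: 79.7
t 32.3 tcp [0.4591 0.1337 0.0871] psi 86.41 F [ 0.1  4.  -0.3] w 22.5 g 79.7
side jar_1 0.86 [ 0.443  -0.1058  0.0043]
side jar_1 0.66 [0.4495 0.0102 0.0056]
side jar_1 0.58 [0.4556 0.0754 0.0079]
side jar_1 0.55 [ 0.4441 -0.0445  0.011 ]
top jar_1 0.87 [ 0.4518 -0.049   0.008 ]
top jar_1 0.86 [0.4491 0.0125 0.0076]
top jar_1 0.85 [ 0.4436 -0.1048  0.0011]
wrist jar_1 0.73 [0.4511 0.0183 0.0036]
```

View pics/c6.png

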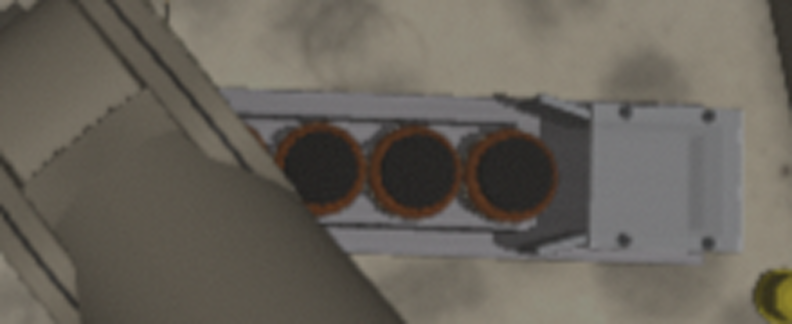

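The crop shows the row touching and in line: lids at (512,172), (418,171) and (322,168), with the first between the cheeks. I'll keep pushing.

```bash
python3 -m jog '{"offset":[[-0.0003,-0.005,0],[-0.0004,-0.006,0],[-0.0004,-0.006,0],[-0.0004,-0.006,0],[-0.0004,-0.006,0],[-0.0004,-0.006,0],[-0.0004,-0.006,0],[-0.0004,-0.006,0],[-0.0004,-0.006,0],[-0.0004,-0.006,0],[-0.0004,-0.006,0],[-0.0004,-0.006,0],[-0.0003,-0.004,0],[-0.0002,-0.003,0],[-0.0001,-0.002,0],[0,0,0]],"yaw":[0,0,0,0,0,0,0,0,0,0,0,0,0,0,0,0],"jaw":[0.9,0.9,0.9,0.9,0.9,0.9,0.9,0.9,0.9,0.9,0.9,0.9,0.9,0.9,0.9,0.9]}'
python3 -m jog '{"offset":[[-0.0001,-0.002,0],[0,0,0]],"yaw":[0,0],"jaw":[0.9,0.9]}'
python3 - <<'E'
from h import *
st(); look('side',['jar_1']); look('top',['jar_1','pusher'],'t7')
E
```

```text
clock: 33.98
position: [0.453, 0.0543, 0.0865]
ee_rot: [0.729, 0.685, 0.0, -0.0]
ft_force: [0.0, 5.0, -0.7]
grip_width: 0.263
grasp_force: 79.7
clock: 34.15
position: [0.4529, 0.0524, 0.0865]
ee_rot: [0.729, 0.685, 0.0, -0.0]
ft_force: [0.4, 5.8, 0.3]
grip_width: 0.266
grasp_force: 79.7
t 34.15 tcp [0.4529 0.0524 0.0865] psi 86.46 F [0.4 5.8 0.3] w 22.6 g 79.7
side jar_1 0.66 [0.4557 0.0482 0.0544]
side jar_1 0.64 [ 0.4472 -0.0077  0.0075]
side jar_1 0.59 [ 0.4469 -0.0696  0.0044]
side jar_1 0.58 [ 0.4417 -0.1239  0.0123]
top jar_1 0.78 [ 0.4459 -0.1282  0.007 ]
top jar_1 0.53 [ 0.4437 -0.0654  0.0083]
```

```bash
for i in 1; do python3 -m jog '{"offset":[[-0.0001,-0.0015,0],[-0.0001,-0.0015,0],[0,0,0]],"yaw":[0,0,0],"jaw":[0.9,0.9,0.9]}' | grep -E "position|force"
python3 -m jog '{"offset":[[-0.0001,-0.0015,0],[0,0,0]],"yaw":[0,0],"jaw":[0.9,0.9]}'| grep -E "position|force"
python3 -m jog '{"offset":[[-0.0001,-0.0015,0],[0,0,0]],"yaw":[0,0],"jaw":[0.9,0.9]}'| grep -E "position|force"; done
```

```text
position: [0.4527, 0.0494, 0.0865]
ft_force: [1.8, 5.5, -0.5]
grasp_force: 79.8
position: [0.4526, 0.048, 0.0865]
ft_force: [-0.1, 6.1, -0.9]
grasp_force: 79.8
position: [0.4525, 0.0465, 0.0865]
ft_force: [0.2, 5.1, 0.7]
grasp_force: 79.8
```

```bash
python3 -m jog '{"offset":[[-0.0001,-0.0015,0],[0,0,0]],"yaw":[0,0],"jaw":[0.9,0.9]}'| grep -E "position|force"
python3 -m jog '{"offset":[[-0.0001,-0.0015,0],[0,0,0]],"yaw":[0,0],"jaw":[0.9,0.9]}'| grep -E "position|force"
python3 -m jog '{"offset":[[-0.0001,-0.001,0],[0,0,0]],"yaw":[0,0],"jaw":[0.9,0.9]}'| grep -E "position|force"
```

```text
position: [0.4524, 0.045, 0.0865]
ft_force: [0.1, 5.7, 0.3]
grasp_force: 79.8
position: [0.4524, 0.0443, 0.0866]
ft_force: [0.2, 8.2, -1.1]
grasp_force: 79.8
position: [0.4524, 0.0439, 0.0867]
ft_force: [0.4, 10.3, 0.4]
grasp_force: 79.9
```

The force is climbing against the stop, so I'll seat the row, back off and look.

```bash
python3 -m jog '{"offset":[[0,-0.001,0],[0,-0.001,0],[0,0,0],[0,0,0],[0,0,0],[0.0003,0.005,0],[0.001,0.015,0],[0.0015,0.02,0],[0,0.01,0.03],[0,0.01,0.04],[0,0.01,0.04],[0,0,0.035],[0,0,0],[0,0,0]],"yaw":[0,0,0,0,0,0,0,0,0,0,0,0,0,0],"jaw":[0.9,0.9,0.9,0.9,0.9,0.9,0.9,0.9,0.9,0.9,0.9,0.9,0.9,0.9]}'
python3 - <<'E'
from h import *
o=st(); look('side',['jar_1','pusher'],'s8'); look('top',['jar_1'],'t8'); p=look('wrist',['pusher','jar_1','rail_low','rail_high'],'w8')
f=cv2.resize(cv2.imread('pics/s8.png')[170:340,230:450],None,fx=2.7,fy=2.7,interpolation=cv2.INTER_CUBIC); cv2.imwrite('pics/c8.png',f)
E
```

```text
clock: 36.65
position: [0.4557, 0.109, 0.2323]
ee_rot: [0.729, 0.684, -0.0, 0.002]
ft_force: [-0.2, -0.1, -4.2]
grip_width: 0.265
grasp_force: 80.1
t 36.65 tcp [0.4557 0.109  0.2323] psi 86.37 F [-0.2 -0.1 -4.2] w 22.6 g 80.1
side jar_1 0.83 [ 0.4437 -0.1337  0.0102]
side jar_1 0.67 [ 0.4454 -0.0782  0.0052]
side jar_1 0.67 [ 0.4517 -0.0138  0.0075]
side pusher 0.89 [0.4538 0.1083 0.1554]
top jar_1 0.92 [ 0.4425 -0.0751  0.0052]
top jar_1 0.92 [ 0.4455 -0.1365  0.0072]
wrist pusher 0.88 [0.4562 0.1107 0.1546]
wrist jar_1 0.83 [ 0.4433 -0.1328  0.0042]
wrist rail_high 0.8 [0.6108 0.0843 0.1299]
```

View pics/c8.png

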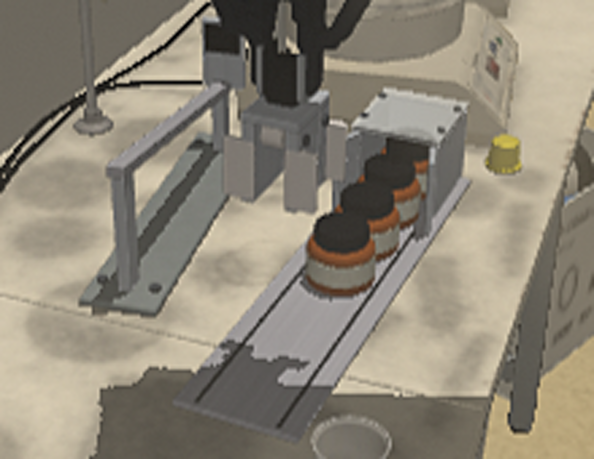

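View pics/w8.png

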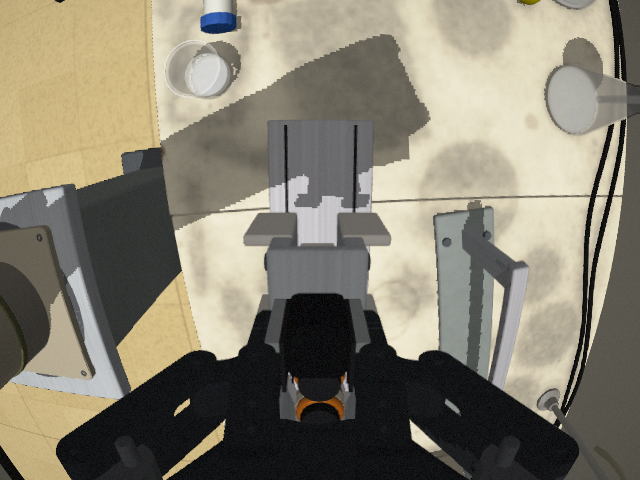

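The crop shows the row seated in the bay, with the last jar at about (340,252), the jars touching and centred. The wrist view shows the pusher held straight and the rail bar at right, with its end at about (520,265). I'll move over the upper half of the rail and check the alignment.

```bash
python3 -m jog '{"offset":[[0.02,-0.01,0.005],[0.03,-0.017,0.005],[0.03,-0.017,0],[0.03,-0.017,0],[0.025,-0.015,0],[0.018,-0.01,0],[0.0082,-0.0046,0],[0,0,0],[0,0,0],[0,0,0]],"yaw":[2,3,3,1.5,0,0,0,0,0,0],"jaw":[0.9,0.9,0.9,0.9,0.9,0.9,0.9,0.9,0.9,0.9]}'
python3 - <<'E'
from h import *
o=st(); p=look('wrist',['pusher','pusher_saddle','rail_low','rail_high','rail'],'w9'); look('side',['pusher','pusher_saddle','rail_high','rail_low'],'s9'); look('top',['pusher','pusher_saddle','jar_1'],'t9')
E
```

```text
clock: 37.98
position: [0.6155, 0.0205, 0.2417]
ee_rot: [0.669, 0.743, 0.0, -0.0]
ft_force: [-0.1, 0.6, -2.6]
grip_width: 0.269
grasp_force: 80.1
t 37.98 tcp [0.6155 0.0205 0.2417] psi 96.04 F [-0.1  0.6 -2.6] w 22.8 g 80.1
wrist pusher 0.94 [0.6143 0.0234 0.1646]
wrist pusher_saddle 0.9 [0.6143 0.0211 0.2097]
wrist rail_low 0.96 [ 0.6436 -0.2161  0.0733]
wrist rail_high 0.96 [0.6134 0.0806 0.1302]
side pusher 0.74 [0.6154 0.0209 0.1636]
side pusher 0.54 [ 0.4409 -0.1956  0.0069]
side pusher_saddle 0.93 [0.6175 0.0183 0.2093]
side pusher_saddle 0.27 [ 0.6374 -0.2113  0.0797]
side rail_high 0.95 [0.608  0.0839 0.1295]
side rail_low 0.94 [ 0.6392 -0.2115  0.0841]
top pusher 0.79 [0.6151 0.0161 0.1642]
top pusher_saddle 0.87 [0.6156 0.0125 0.21  ]
top jar_1 0.92 [ 0.4513 -0.0105  0.0057]
top jar_1 0.79 [ 0.4407 -0.0728  0.0032]
top jar_1 0.55 [ 0.4454 -0.1364  0.0056]
```

View pics/w9.png

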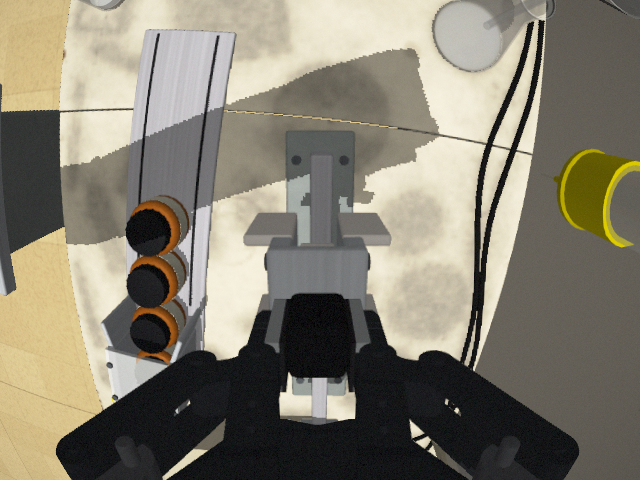

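The wrist view shows the rail bar at columns 310–332 (centre about 321), against the pusher's centre at 318. A shift of about 1.5 mm in +x is needed before lowering.

```bash
python3 -m jog '{"offset":[[0.0015,0,-0.01],[0,0,-0.02],[0,0,-0.02],[0,0,-0.015],[0,0,-0.008],[0,0,-0.004],[0,0,0]],"yaw":[0,0,0,0,0,0,0],"jaw":[0.9,0.9,0.9,0.9,0.9,0.9,0.9]}'| grep -E "position|force"
python3 -m jog '{"offset":[[0,0,-0.002],[0,0,-0.002],[0,0,0]],"yaw":[0,0,0],"jaw":[0.9,0.9,0.9]}'| grep -E "position|force"
python3 -c "
from h import *
look('wrist',['pusher','rail_high'],'w10');look('side',['pusher_saddle','rail_high'],'s10')
f=cv2.imread('pics/s10.png')[150:350,220:420]; w=cv2.imread('pics/w10.png')[100:420,180:460]
cv2.imwrite('pics/c10.png',np.hstack([cv2.resize(f,(400,400),interpolation=2),cv2.resize(w,(350,400))]))"
```

```text
position: [0.6177, 0.0191, 0.1637]
ft_force: [-0.5, 0.9, -3.1]
grasp_force: 80.0
position: [0.6182, 0.0192, 0.1608]
ft_force: [0.7, 0.1, -4.1]
grasp_force: 80.0
wrist pusher 0.88 [0.6146 0.0209 0.0842]
side pusher_saddle 0.85 [0.6184 0.0159 0.1284]
side rail_high 0.58 [ 0.6408 -0.2101  0.0806]
side rail_high 0.36 [0.6173 0.0178 0.1301]
```

View pics/c10.png

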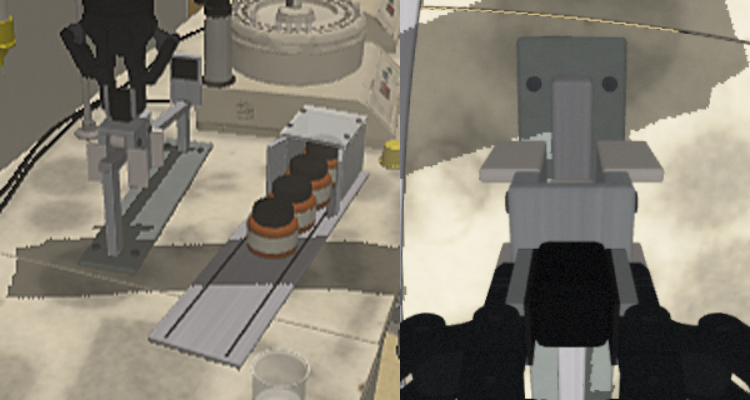

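The bar runs through the middle of the slot: it is at column 572 in the right half, between wing inner edges at 547 and 598. I'll lower to contact.

```bash
python3 -m jog '{"offset":[[0,0,-0.002],[0,0,-0.001],[0,0,0]],"yaw":[0,0,0],"jaw":[0.9,0.9,0.9]}'| grep -E "position|force"
python3 -m jog '{"offset":[[0,0,-0.001],[0,0,-0.001],[0,0,0]],"yaw":[0,0,0],"jaw":[0.9,0.9,0.9]}'| grep -E "position|force"
python3 -m jog '{"offset":[[0,0,-0.001],[0,0,0]],"yaw":[0,0],"jaw":[0.9,0.9]}'| grep -E "position|force"
```

```text
position: [0.6178, 0.0191, 0.1571]
ft_force: [0.7, 0.4, -3.5]
grasp_force: 80.0
position: [0.618, 0.0191, 0.1558]
ft_force: [-1.0, -1.3, 0.6]
grasp_force: 80.8
position: [0.6181, 0.019, 0.1556]
ft_force: [-4.4, -2.4, 8.1]
grasp_force: 81.9
```

Contact made; now the release.

```bash
python3 -m jog '{"offset":[[0,0,0.001],[0,0,0],[0,0,0],[0,0,0],[0,0,0],[0,0,0],[0,0,0],[0,0,0],[0,0,0],[0,0,0],[0,0,0],[0,0,0],[0,0,0],[0,0,0],[0,0,0],[0,0,0]],"yaw":[0,0,0,0,0,0,0,0,0,0,0,0,0,0,0,0],"jaw":[0.9,0,0,0,0,0,0,0,0,0,0,0,0,0,0,0]}'
python3 -c "
from h import *
st();look('wrist',['pusher','pusher_saddle'],'w11');look('side',['pusher','pusher_saddle','jar_1'],'s11')
f=cv2.imread('pics/s11.png')[150:350,220:420]; w=cv2.imread('pics/w11.png')
cv2.imwrite('pics/c11.png',np.hstack([cv2.resize(f,(400,400),interpolation=2),cv2.resize(w,(400,400))]))"
```

```text
clock: 41.87
position: [0.6179, 0.0192, 0.1554]
ee_rot: [0.67, 0.743, 0.0, 0.0]
ft_force: [-0.1, 0.2, 0.2]
grip_width: 0.997
grasp_force: 0.0
t 41.87 tcp [0.6179 0.0192 0.1554] psi 95.94 F [-0.1  0.2  0.2] w 84.8 g 0.0
side pusher 0.98 [ 0.637  -0.1681  0.0411]
side pusher 0.62 [ 0.4523 -0.0128  0.0034]
side pusher_saddle 0.91 [ 0.6396 -0.1773  0.0853]
side jar_1 0.68 [ 0.4394 -0.195   0.0059]
side jar_1 0.6 [ 0.4488 -0.0111  0.0087]
side jar_1 0.56 [ 0.4477 -0.0776  0.0042]
```

View pics/c11.png

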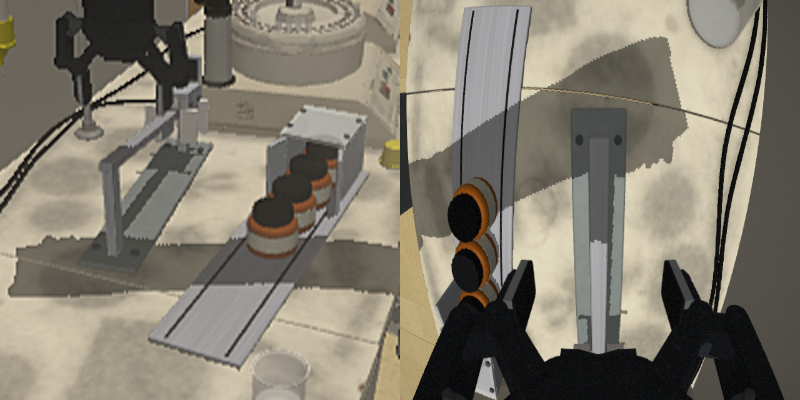

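The pusher rolled down: its saddle is at rail y of about -0.112, at the stop. I'll retract upward, do a final check and hand in.

```bash
python3 -m jog '{"offset":[[0,0,0.02],[0,0,0.035],[0,0,0.035],[0,0.02,0.035],[0,0.035,0.03],[0,0.035,0],[0,0.035,0],[0,0.02,0],[0,0,0],[0,0,0]],"yaw":[0,0,0,0,0,0,0,0,0,0],"jaw":[0,0,0,0,0,0,0,0,0,0]}' | grep pos
python3 -c "
from h import *
st()
for c in('side','top'): look(c,['pusher_saddle','jar_1','tube','beaker','stopper'],'f'+c)
cv2.imwrite('pics/cf.png',cv2.resize(cv2.imread('pics/ftop.png')[150:310,140:490],None,fx=2.2,fy=2.2,interpolation=2))"
```

```text
position: [0.6175, 0.1623, 0.3076]
t 43.05 tcp [0.6175 0.1623 0.3076] psi 96.1 F [-0.2 -0.7  0.4] w 85.1 g 0.0
side pusher_saddle 0.66 [ 0.4382 -0.2218  0.0081]
side pusher_saddle 0.61 [ 0.6393 -0.1765  0.0841]
side pusher_saddle 0.56 [0.606  0.0835 0.13  ]
side jar_1 0.97 [ 0.4499 -0.0121  0.005 ]
side jar_1 0.81 [ 0.4401 -0.1317  0.0112]
side jar_1 0.79 [ 0.4449 -0.0741  0.0061]
side jar_1 0.49 [ 0.4393 -0.1945  0.0061]
side tube 0.85 [ 0.3715  0.3543 -0.001 ]
side beaker 0.68 [ 0.6391 -0.1772  0.0862]
side beaker 0.56 [0.3578 0.25   0.0009]
side stopper 0.52 [ 0.3611 -0.2803 -0.0032]
top pusher_saddle 0.9 [ 0.6365 -0.1814  0.087 ]
top tube 0.82 [ 0.3694  0.349  -0.0005]
top beaker 0.92 [ 3.586e-01  2.527e-01 -3.000e-04]
top beaker 0.53 [ 0.6402 -0.1805  0.0861]
top stopper 0.77 [ 0.3571 -0.2797  0.0033]
```

View pics/cf.png

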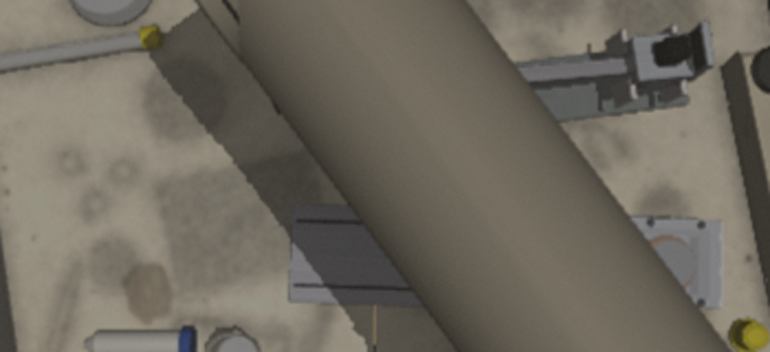

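The final picture shows the pusher at the rail stop at (670,50) and a jar seen through the clear roof at (672,262). The side view's readings put the jars at lane y of about -0.161, -0.098, -0.041 and +0.021. The tube, beaker and stopper are where they started.

```bash
python3 -c "
from workcell import manip
print(manip.hand_in())"
```

```text
the job is handed in; nothing more can be done
None
```

The job is handed in, but the hand-in call gave no verdict: by the last camera readings, all four jars stand touching in line in the bay with the first at the stop, the pusher hangs at rest at the rail's stop, and the tube, beaker and stopper have not moved.

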